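Index the globe four clicks and bring up the drill guide

TASK

The first of three legs is in the globe: turn the drilling jig's black index knob clockwise (seen from above) by exactly four clicks, a third of a turn, to bring the next leg's place round to the drill guide. Then slide the guide by its red grip up to the globe until it clicks home, and let go. Keep off the globe and its leg, and leave the other things on the bench where they are.

Things in the scene. Friction and masses are not known exactly. Their poses are not given: they have to be found in the camera images.
- drill_jig: Grey-green cast drilling jig fixed on the bench; origin on the bench under its vertical spindle, z up. A globe with one leg is clamped on the spindle under a C-arm (top at 126 mm, round head of 46 mm radius, column 92 mm from the axis at +x, a bit to -y; plunger block on it up to 143 mm). The rail bed runs 215 mm along the jig's -y, 74 mm wide; the base reaches 48 mm to -x, 108 to +x, 65 to +y.
- index_knob (a joint): Angle of index knob, spindle and globe, rad: 0 at the start, growing clockwise seen from above. A sprung ball in a 12-tooth star wheel gives a click stop at every 0.524 rad (30 degrees); let go within 0.2 rad of a stop, it is drawn into it. A click takes about 0.13 N m. It turns both ways and has no end stop in reach.
- knob_grip (a point): On the spindle axis, in the middle of the black bar knob, 166 mm above the bench: the place to grip. The bar is 16 mm thick (the point's x), 68 mm long (the point's y; a white pointer line marks the -y end) and stands from 146 to 180 mm above the bench; the skirt and star wheel under it have up to 29 mm radius. Turns with the knob.
- knob_pointer (a point): Outer end of the white pointer line on top of the knob, 30 mm from the axis; at the start it points at the red datum dot of the 12 dots on the arm's head, towards the drill guide.
- drill_guide (a joint): Travel of the drill guide on its rods, m: 0 at the far end, 0.055 against the stop next to the globe, clicked home. It slides along the jig's own +y, towards the spindle, with 1 N of drag; near the end a sprung ball resists with about 7 N (from 0.044 to 0.0505), then snaps it home and holds it there.
- guide_grip (a point): Middle of the upright red grip on the drill guide, 103 mm above the bench: 14 mm thick (jig x), 38 mm long (jig y), from 77 to 121 mm above the bench. The aluminium carriage under it is 56 x 56 mm, its top 77 mm above the bench. The point lies 155 mm from the spindle axis along the jig's -y at travel 0, 100 mm at home.
- globe: White globe on the spindle, 66 mm across, centre 63 mm above the bench; its wooden leg (21 mm thick, level) reaches 68 mm from the axis and at the start points at the drill guide, blocking it at travel 0.025. Not to be pushed.
- wood_leg_1: Wooden leg segment with a wire, lying, 43x129x28 mm; bystander. Origin under its middle.
- wood_leg_3: Wooden leg segment, lying, 32x50x32 mm; bystander.
- glue_tube: Red glue tube, lying, 40x136x28 mm; bystander.
- driver_yellow: Yellow screwdriver, lying, 26x190x27 mm; bystander.
- pliers_needle: Needle-nose pliers with blue grips, lying, 45x153x14 mm; bystander.
- sanding_block: Brown cork sanding block, 57x96x32 mm; bystander.
- tape_masking: Roll of masking tape, lying, 104 mm across, 25 mm high; bystander.
- marker_a: Black and white marker pen, lying, 17x135x16 mm; bystander.

How it is judged:
By the outcome, as a careful person would: the job done as asked, in the order asked, and still so for the second after the job is handed in, with the robot touching nothing.
It also fails if it takes over 58 s, if anything falls off the work surface, if the arm or the gripper's body presses on something with over 40 N, if the wrist force passes 120 N, or if a joint passes its speed limit or range.

ROBOT

A 7-joint arm with a two-finger parallel gripper is mounted at the origin on a cart in front of the work surface, level with it; the furniture and walls round the work are solid. World frame = base frame: x ahead of the robot, y to its left, z up, the work surface at z = 0. Lengths are in m, angles in rad, forces in N, time in s.
With the tool pointing down it reaches from about 0.4 to 0.85 m from the base axis. Payload 10.4 kg.
Tool frame: the origin (TCP) lies at the very end of the fingers, on their centre line; the grasp point (between the pads) lies 19 mm behind it; z points along the fingers, y is the line along which they close (so a half turn about z gives the same grasp; the last joint's range is limited). The gripper opens to 87 mm and grips with 3 to 60 N. Pads are 19 mm wide; open, the fingers measure 117 mm over their backs; the gripper's body (75 mm by 190 mm) begins 51 mm behind the grasp point.
Start: joints at [-1.275, 0.332, -0.065, 1.46, 0.022, 1.35, -0.088], TCP at [0.196, 0.594, 0.193] pointing down, gripper open.
Joint ranges: [-2.6, 2.6], [-0.5, 2.12], [-1.47, 1.34], [0.16, 2.42], [-1.27, 4.41], [0.06, 2.06], [-2.6, 2.6]. Speed limits (rad/s): [2.22, 2.22, 2.79, 2.79, 3.14, 3.14, 3.14].

INTERFACE

Orientations are given as a unit quaternion [x, y, z, w].
In Python, from bench import * gives the robot as it stands.
- The arm moves only by the tool step_arm, never from a script. Its arguments are lists of equal length, an entry for each row: "delta_pos": the shift along the world's x, y, z in units of 25 mm (1.0 is 25 mm), a list of three; "turn": the turn about the world's z in units of 0.12 rad (1.0 is 0.12 rad). In form: {"delta_pos": [[tx, ty, tz], ...], "turn": [turn, ...]}. A call has 1 to 12 rows; each row shifts and turns the commanded pose from where the row before left it; what a row does not reach is not made up. A row lasts 1/10 s, in which the tool goes at most 50 mm and 8.59 degrees, less where a joint would pass 70% of its speed; a pose out of reach is approached as far as the arm can. A call with a number of a shift or a turn outside -1 to 1 is refused whole. A call with a gripper value outside its range is refused whole. "grip" is the closure, from 0 (fully open) to 1 (shut), set as the call begins (left out, the last holds). The fingers move at their own pace and stop on an object; "newtons" is the grip in N (left out, the last holds). Time passes only in rows, so rows that do not move let the fingers close. It gives the time, the measured TCP pose, the force, the opening and the grip force at its end, in the units of the state.
- read_state(): the state, without advancing time (a new reading comes with each control period).
- camera(name): name is "side" or "top" or "wrist"; returns a dict with "image" (384x512x3 uint8, red, green, blue), "z_map" (384x512 float32, m along the optical axis (not along the pixel's ray), 0 where there is no reading), "mtx" (3x3 intrinsics, pixels), "view" (4x4, takes a point from world to camera coordinates). Camera axes: x right, y up, looking along -z (the intrinsics and any distortion apply to the point x, -y, -z); pixel columns grow to the right and rows downward; lengths in m; the calibration is good to about 2 mm. A picture is of the moment at which its call begins.
- close_job(): hands the job in; it is judged then, once.
The state is a dict: "time": time; "joint_positions": joint angles; "joint_vel": joint speeds; "joint_torque": joint torques, N m; "ee_pos": TCP position; "eef_rot": TCP orientation; "ft_force": force on the tool from outside, world axes, zero at the start; "torque": the same for the moment, N m; "width": finger opening in m; "grip_force": force on a finger pad.
Only numpy, scipy, OpenCV 4.12 (cv2) and the standard library are available. Lean on these libraries where they do the work, as an engineer would, in place of code of your own. Each camera call takes 0.05 s, during which the arm holds its last target. There are 200 camera calls.

## Working session

There is one attempt and no reset: what is moved stays moved. The work goes in short steps, Python scripts to look and compute and a tool call to move; the robot and the scene stay as the last step left them, time stands still between calls to the robot, and variables do not carry over. Pictures are saved under pics/ and viewed, at most 13 in all, crops included, and the job is handed in when it is done.

Besides the shell and the picture viewer there is one more tool, called after ">>>" as name(argument=value, ...) on one line, values as JSON. step_arm: Moves the arm, as the interface text tells. Shifts and turns lie within -1 to 1; 1 stands for 25 mm of shift or 0.12 rad of turn. Its arguments: {"type":"object","properties":{"delta_pos":{"type":"array"},"turn":{"type":"array"},"grip":{"type":"number"},"newtons":{"type":"number"}},"required":["delta_pos","turn"]}

```bash
mkdir -p pics
python3 - <<'E'
from bench import *
import cv2,numpy as np
for n in("top","side"):
    c=camera(n); cv2.imwrite(f"pics/{n}0.png",c["image"][:,:,::-1]); np.savez(f"{n}0.npz",**c)
    print(n,c["mtx"],c["view"],[k for k in c])
s=read_state();print(s)
E
```

```text
top [[476.56653002   0.         251.34939994]
 [  0.         476.56653002 190.13037381]
 [  0.           0.           1.        ]] [[-0.11463177 -0.99335587  0.01018162  0.10606582]
 [ 0.91548774 -0.10165577  0.38929205 -0.52022793]
 [-0.38567052  0.05394638  0.92105811 -1.61114939]
 [ 0.          0.          0.          1.        ]] ['image', 'z_map', 'mtx', 'view']
side [[404.84031005   0.         254.99697858]
 [  0.         404.84031005 190.76562614]
 [  0.           0.           1.        ]] [[-0.96242864 -0.27040861  0.0247042   0.51802547]
 [ 0.17185636 -0.53616292  0.82643494 -0.20126938]
 [-0.21022965  0.79963023  0.56248999 -1.26868095]
 [ 0.          0.          0.          1.        ]] ['image', 'z_map', 'mtx', 'view']
{'time': 0.1, 'joint_positions': array([-1.2745964 ,  0.33279271, -0.0646865 ,  1.4608389 ,  0.02161076,
        1.34989686, -0.08846596]), 'joint_vel': array([-0.00061475, -0.00065379,  0.00103267, -0.001629  , -0.00191118,
        0.00117887, -0.000291  ]), 'joint_torque': array([ 1.54378788e-03, -6.24534774e+01,  2.47562741e-02, -3.90720820e+01,
       -6.13723788e-02,  3.63625155e-02,  5.32511797e-05]), 'ee_pos': array([0.19579089, 0.59314743, 0.19205226]), 'eef_rot': array([ 1.58704809e-01,  9.87325883e-01, -6.16824406e-04, -6.34645148e-05]), 'ft_force': array([0.59359949, 0.11017533, 0.09226849]), 'torque': array([ 0.00581912,  0.01936168, -0.04484239]), 'grip_force': 0.0, 'width': 0.08689444379856072}
```

View pics/top0.png

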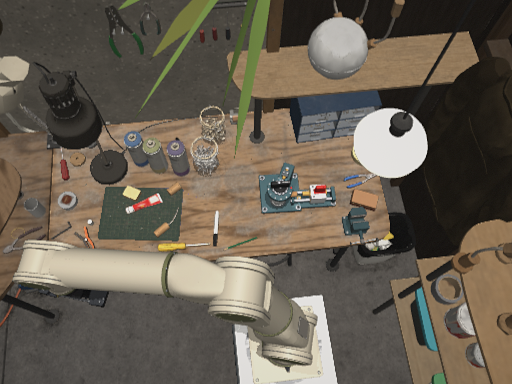

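View pics/side0.png

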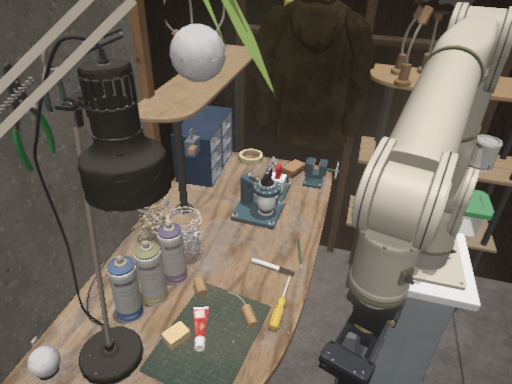

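Top view: the jig is at about (295,193), with the knob near (281,186) and the red grip near (319,190). The side view shows the jig at about (262,200). I'll zoom in and measure.

```bash
cat > h.py <<'E'
import numpy as np,cv2
def ray(c,u,v):
    V=c["view"];R=V[:3,:3];o=-R.T@V[:3,3]
    K=c["mtx"];d=np.array([(u-K[0,2])/K[0,0],-(v-K[1,2])/K[1,1],-1.]);return o,R.T@d
def plane(c,u,v,z):
    o,d=ray(c,u,v);return o+d*(z-o[2])/d[2]
def cloud(c):
    v,u=np.mgrid[:384,:512];K=c["mtx"];z=c["z_map"]
    p=np.stack([(u-K[0,2])/K[0,0]*z,-(v-K[1,2])/K[1,1]*z,-z],-1)
    V=c["view"];return (p-V[:3,3])@V[:3,:3]
def proj(c,p):
    q=c["view"][:3,:3]@p+c["view"][:3,3];K=c["mtx"];return K[0,0]*q[0]/-q[2]+K[0,2],K[1,1]*q[1]/q[2]+K[1,2]
E
python3 - <<'E'
from h import *
c=np.load("top0.npz");s=np.load("side0.npz")
a=cv2.resize(c["image"][155:235,250:350,::-1],(600,480),interpolation=cv2.INTER_CUBIC)
cv2.imwrite("pics/crop_t.png",a)
a=cv2.resize(s["image"][145:225,220:320,::-1],(600,480),interpolation=cv2.INTER_CUBIC)
cv2.imwrite("pics/crop_s.png",a)
for n,k in(("t",c),("s",s)):
    P=cloud(k);im=k["image"].astype(int);r=(im[...,0]>130)&(im[...,1]<70)&(im[...,2]<70)
    w=(P[...,0]>.3)&(P[...,0]<.9)&(P[...,1]>-.4)&(P[...,1]<.3)&(P[...,2]>.06)&(P[...,2]<.2)&r
    v,u=np.nonzero(w);print(n,len(v))
    for a,b in zip(u,v):print(a,b,P[b,a].round(3),end=';')
E
```

```text
t 40
316 186 [ 0.513 -0.185  0.12 ];317 186 [ 0.514 -0.189  0.117];318 186 [ 0.513 -0.192  0.117];319 186 [ 0.513 -0.196  0.116];320 186 [ 0.51  -0.198  0.124];321 186 [ 0.509 -0.201  0.126];322 186 [ 0.51  -0.206  0.12 ];323 186 [ 0.507 -0.208  0.127];324 186 [ 0.508 -0.212  0.123];325 186 [ 0.506 -0.215  0.127];290 187 [ 0.516 -0.09   0.128];291 187 [ 0.516 -0.094  0.126];316 187 [ 0.512 -0.185  0.113];322 187 [ 0.511 -0.207  0.11 ];323 187 [ 0.507 -0.209  0.118];324 187 [ 0.506 -0.212  0.12 ];325 187 [ 0.505 -0.215  0.122];317 188 [ 0.509 -0.189  0.109];318 188 [ 0.501 -0.189  0.127];319 188 [ 0.505 -0.195  0.117];320 188 [ 0.504 -0.198  0.118];321 188 [ 0.504 -0.202  0.117];322 188 [ 0.504 -0.205  0.117];323 188 [ 0.502 -0.208  0.12 ];324 188 [ 0.504 -0.213  0.115];325 188 [ 0.504 -0.217  0.113];314 189 [ 0.517 -0.183  0.084];314 190 [ 0.512 -0.182  0.086];314 191 [ 0.509 -0.182  0.083];314 192 [ 0.508 -0.182  0.076];315 192 [ 0.502 -0.183  0.091];316 192 [ 0.502 -0.187  0.089];317 192 [ 0.503 -0.191  0.087];318 192 [ 0.503 -0.195  0.085];319 192 [ 0.5   -0.197  0.091];320 192 [ 
[... 535 characters left out ...]
08 -0.173  0.107];278 172 [ 0.506 -0.183  0.102];276 173 [ 0.513 -0.183  0.096];277 173 [ 0.51  -0.185  0.096];278 173 [ 0.505 -0.181  0.099];280 173 [ 0.503 -0.209  0.083];276 174 [ 0.512 -0.181  0.093];277 174 [ 0.509 -0.182  0.093];278 174 [ 0.506 -0.186  0.092];279 174 [ 0.504 -0.197  0.085];280 174 [ 0.502 -0.206  0.08 ];276 175 [ 0.512 -0.178  0.091];277 175 [ 0.509 -0.182  0.089];279 175 [ 0.504 -0.197  0.081];276 176 [ 0.512 -0.182  0.084];277 176 [ 0.507 -0.174  0.09 ];278 176 [ 0.505 -0.183  0.085];279 176 [ 0.502 -0.188  0.082];276 177 [ 0.512 -0.183  0.079];277 177 [ 0.509 -0.184  0.079];278 177 [ 0.505 -0.187  0.078];277 178 [ 0.507 -0.177  0.079];278 178 [ 0.503 -0.176  0.081];
```

View pics/crop_t.png

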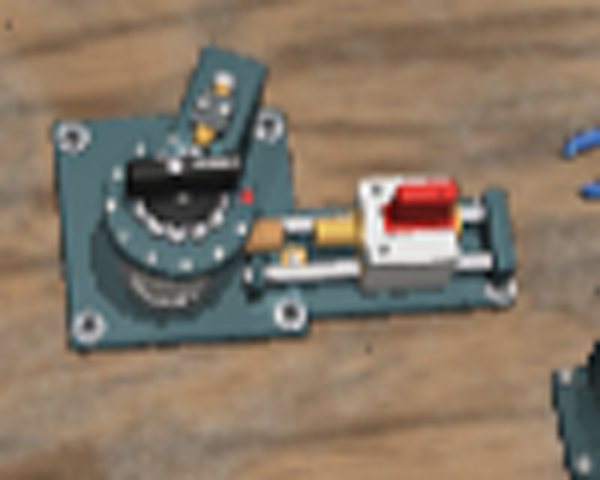

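View pics/crop_s.png

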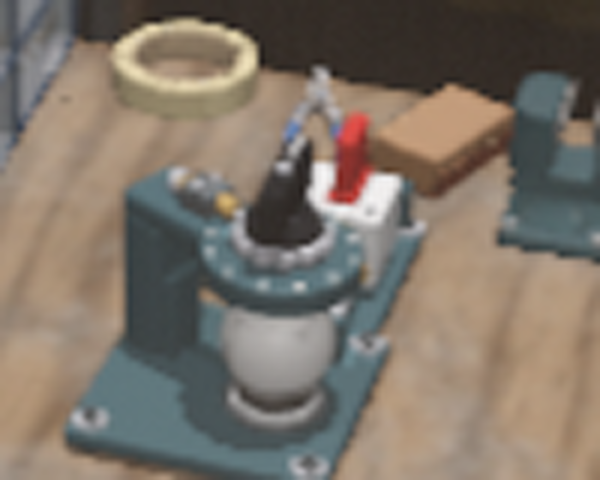

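Top crop: black bar spanning (127..242, 158..190), white pointer to the right by the red dot (248,196), red grip at (388..458, 180..230), base bolts at (72,137), (88,325), (268,127) and (290,314). The column is on the far (+x) side. Now precise axis and yaw.

Run:
```python
from h import *
f=lambda u,v:((u+.5)/6+250-.5,(v+.5)/6+155-.5)
c=np.load("top0.npz");s=np.load("side0.npz")
B=[plane(c,*f(*p),.018)[:2] for p in((72,137),(88,325),(268,127),(290,314))]
print(np.round(B,4))
d=[B[0]-B[2],B[1]-B[3]];print("yaw(y)",[np.arctan2(-x[0],x[1]) for x in d],"x",[np.arctan2((B[a]-B[b])[1],(B[a]-B[b])[0]) for a,b in((0,1),(2,3))])
for n,k in(("t",c),("s",s)):
    P=cloud(k).reshape(-1,3);im=k["image"].reshape(-1,3)
    box=(P[:,0]>.4)&(P[:,0]<.65)&(P[:,1]>-.3)&(P[:,1]<.05)
    q=P[box&(P[:,2]>.165)&(P[:,2]<.2)];print(n,"bar",len(q),q.min(0),q.max(0),q.mean(0))
    (a,b),wh,an=cv2.minAreaRect(q[:,:2].astype(np.float32));print(a,b,wh,an)
    r=(im[:,0]>130)&(im[:,1]<80)&(im[:,2]<80)
    q=P[box&r&(P[:,2]>.105)&(P[:,1]<-.15)];print("red",len(q),q.mean(0),cv2.minAreaRect(q[:,:2].astype(np.float32)))
    q=P[box&(P[:,2]>.117)&(P[:,2]<.135)&(P[:,1]>-.16)];print("head",len(q),q.min(0),q.max(0))
# red grip top rect by plane
print("grip corners",[plane(c,*f(*p),.121)[:2].round(4) for p in((397,181),(458,181),(454,201),(388,204))])
print("bar corners",[plane(c,*f(*p),.18)[:2].round(4) for p in((127,163),(238,157),(242,180),(130,190))])
print("dot",plane(c,*f(248,196),.126))
```

```text
[[ 0.6136 -0.0034]
 [ 0.4848  0.0025]
 [ 0.6067 -0.1294]
 [ 0.4781 -0.1239]]
yaw(y) [np.float64(-0.05435771325715414), np.float64(-0.05302376915787013)] x [np.float64(-0.045810187852462866), np.float64(-0.04297659365372167)]
t bar 103 [ 0.50415266 -0.08601186  0.16574467] [ 0.5254274  -0.0192193   0.18718628] [ 0.51265205 -0.0510138   0.177159  ]
0.5151814222335815 -0.05268768593668938 (0.06690176576375961, 0.020172977820038795) 87.81098937988281
red 30 [ 0.50782771 -0.20116568  0.11930417] ((0.5081675052642822, -0.2009565681219101), (0.012163471430540085, 0.03232285752892494), 2.783409357070923)
head 391 [ 0.46888193 -0.1170522   0.1170099 ] [ 0.61621409 -0.0065134   0.13487942]
s bar 77 [ 0.50745072 -0.08143885  0.16502948] [ 0.52501801 -0.01197494  0.18193433] [ 0.51525441 -0.04059632  0.17592719]
0.5162654519081116 -0.04660355672240257 (0.06920644640922546, 0.015600459650158882) 87.51589965820312
red 23 [ 0.50775271 -0.18731854  0.11506711] ((0.5086504220962524, -0.18971121311187744), (0.03234926238656044, 0.01016342081129551), 84.32353973388672)
head 352 [ 0.47109997 -0.11477538  0.11706972] [6.17223358e-01 2.52110688e-04 1.34809544e-01]
grip corners [array([ 0.5174, -0.1842]), array([ 0.5134, -0.2205]), array([ 0.5008, -0.2159]), array([ 0.5033, -0.1764])]
bar corners [array([ 0.5212, -0.019 ]), array([ 0.5179, -0.0832]), array([ 0.5034, -0.0834]), array([ 0.5042, -0.0185])]
dot [ 0.51551603 -0.09342346  0.126     ]
```

Run:
```python
from h import *
P=cloud(np.load("top0.npz"))
for u,v in((400,125),(370,150),(390,160),(338,50),(210,130),(205,155),(178,150),(210,50),(250,90)):print(u,v,P[v,u].round(2))
```

```text
400 125 [ 0.32 -0.22  0.87]
370 150 [ 0.3  -0.17  0.8 ]
390 160 [ 0.27 -0.2   0.81]
338 50 [ 0.76 -0.23  0.55]
210 130 [0.84 0.18 0.02]
205 155 [0.74 0.21 0.01]
178 150 [0.68 0.29 0.18]
210 50 [0.94 0.14 0.38]
250 90 [0.57 0.05 0.66]
```

>>> step_arm(delta_pos=[[0.49,-0.98,0.26],[0.49,-0.98,0.26],[0.49,-0.98,0.26],[0.49,-0.98,0.26],[0.49,-0.98,0.26],[0.49,-0.98,0.26],[0.49,-0.98,0.26],[0.49,-0.98,0.26],[0.49,-0.98,0.26],[0.49,-0.98,0.26],[0.49,-0.98,0.26],[0.49,-0.98,0.26]], turn=[-0.42,-0.42,-0.42,-0.42,-0.42,-0.42,-0.42,-0.42,-0.42,-0.42,-0.42,-0.42], grip=0)

```text
time: 1.3
ee_pos: [0.3437, 0.2977, 0.2712]
eef_rot: [0.447, 0.894, -0.0, 0.0]
ft_force: [0.1, 0.4, 0.6]
width: 0.0872
grip_force: 0.0
```

Run:
```python
from h import *
from bench import *
P=cloud(np.load("top0.npz"))
for u,v in((45,262),(110,270),(170,272),(215,285),(245,285),(262,305),(285,330),(295,350)):print(u,v,P[v,u].round(2))
q=P[100:180,350:430].reshape(-1,3);q=q[q[:,2]>.6];print("lamp",q.min(0),q.max(0))
c=camera("wrist");print(read_state()["joint_positions"].round(3));
c=camera("top");np.savez("top1.npz",**c);cv2.imwrite("pics/top1.png",c["image"][:,:,::-1])
P=cloud(c);m=(P[...,2]>.3)&(abs(P[...,0])<.5)&(abs(P[...,1])<.35)
for z in(.4,.5,.6,.7,.8):
    q=P[m&(abs(P[...,2]-z)<.05)];print(z,len(q),q.min(0).round(2) if len(q) else'',q.max(0).round(2) if len(q) else'')
```

```text
45 262 [0.19 0.56 0.63]
110 270 [0.14 0.4  0.67]
170 272 [0.12 0.27 0.7 ]
215 285 [0.07 0.18 0.72]
245 285 [0.06 0.12 0.73]
262 305 [0.02 0.09 0.7 ]
285 330 [-0.01  0.03  0.47]
295 350 [-0.04 -0.    0.32]
lamp [-0.13295203 -0.3016387   0.7530061 ] [0.39745292 0.13939262 1.68540288]
[-0.993 -0.091  0.176  1.764  0.017  1.466 -0.185]
0.4 968 [-0.06 -0.05  0.35] [0.37 0.35 0.45]
0.5 702 [-0.05 -0.05  0.45] [0.5  0.33 0.55]
0.6 384 [-0.08 -0.04  0.55] [0.34 0.35 0.65]
0.7 10533 [-0.08 -0.12  0.65] [0.41 0.35 0.75]
0.8 6020 [-0.07 -0.3   0.75] [0.4  0.02 0.85]
```

View pics/top1.png

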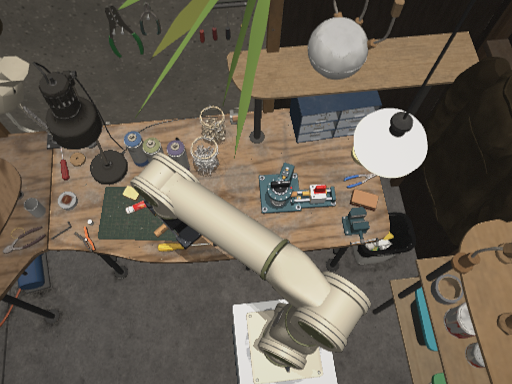

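The picture shows the arm partway across: the elbow is at (335,310), and the lamp shade is at (390,143), near where the arm will go. I'll check clearance.

Run:
```python
from h import *
for n in("top1.npz",):
    c=np.load(n);P=cloud(c);q=P[105:182,350:430].reshape(-1,3);q=q[(q[:,2]>.6)&(q[:,2]<1)]
    print("lamp",np.percentile(q,[0,2,50,98],0).round(3))
    a=P[180:340,130:372].reshape(-1,3);a=a[a[:,2]>.3]
    r=np.hypot(a[:,0],a[:,1])
    for k in np.arange(0,.6,.05):
        b=a[(r>=k)&(r<k+.05)]
        if len(b):print(round(k,2),b[:,2].max().round(3))
```

```text
lamp [[ 0.247 -0.301  0.753]
 [ 0.251 -0.287  0.765]
 [ 0.306 -0.21   0.81 ]
 [ 0.385 -0.151  0.873]]
0.0 0.769
0.05 0.767
0.1 0.762
0.15 1.685
0.2 0.733
0.25 0.725
0.3 0.719
0.35 0.715
0.4 0.709
0.45 0.708
0.5 0.417
```

>>> step_arm(delta_pos=[[0.5,-0.97,-0.1],[0.5,-0.97,-0.1],[0.5,-0.97,-0.1],[0.5,-0.97,-0.1],[0.5,-0.97,-0.1],[0.5,-0.97,-0.1],[0.5,-0.97,-0.1],[0.5,-0.97,-0.1],[0.5,-0.97,-0.1],[0.5,-0.97,-0.1],[0.5,-0.97,-0.1],[0.5,-0.97,-0.1]], turn=[-0.42,-0.42,-0.42,-0.42,-0.42,-0.42,-0.42,-0.42,-0.42,-0.42,-0.42,-0.42])

```text
time: 2.6
ee_pos: [0.4931, 0.0056, 0.2405]
eef_rot: [0.694, 0.72, -0.0, 0.0]
ft_force: [0.1, 0.1, -0.5]
width: 0.0869
grip_force: 0.0
```

>>> step_arm(delta_pos=[[0.42,-0.94,0],[0.42,-0.94,0],[0,0,0],[0,0,0]], turn=[-0.4,-0.4,0,0])

```text
time: 3.0
ee_pos: [0.5136, -0.04, 0.2405]
eef_rot: [0.727, 0.687, -0.0, -0.0]
ft_force: [-0.6, 1.6, 0.3]
width: 0.0868
grip_force: 0.0
```

Run:
```python
from h import *
from bench import *
c=camera("wrist");s=read_state();print(s["joint_positions"].round(3),s["ee_pos"],s["eef_rot"].round(4),c["view"].round(3),c["mtx"])
np.savez("w1.npz",**c);cv2.imwrite("pics/w1.png",c["image"][:,:,::-1])
```

```text
[-0.602  0.052  0.618  1.702 -0.031  1.398 -0.033] [ 0.51351944 -0.03892674  0.24054648] [ 7.261e-01  6.876e-01 -2.000e-04 -2.000e-04] [[ 0.998 -0.057 -0.001 -0.515]
 [ 0.054  0.967 -0.25   0.053]
 [ 0.015  0.25   0.968 -0.434]
 [ 0.     0.     0.     1.   ]] [[268.92789865   0.         255.13179998]
 [  0.         268.92789865 192.91649156]
 [  0.           0.           1.        ]]
```

View pics/w1.png

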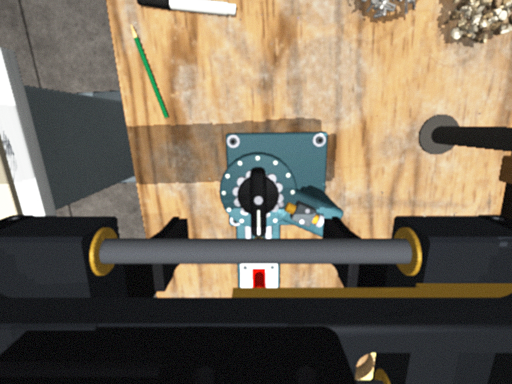

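Wrist view: the knob's centre screw is at (258,200), the pointer runs down to (258,235), the head circle is centred near (258,188), and the red grip is at (260,278). The base bolts are at (233,141) and (320,140).

```bash
cat >> h.py <<'E'
def dark_bar(c,lo=.165,hi=.19):
    P=cloud(c);m=(P[...,2]>lo)&(P[...,2]<hi)&(abs(P[...,0]-.515)<.06)&(abs(P[...,1]+.05)<.06);return P[m]
E
python3 - <<'E'
from h import *
c=np.load("w1.npz");print("screw",plane(c,258,200,.181),"tip",plane(c,258,234,.18))
q=dark_bar(c,.174,.186);print(len(q),q.mean(0),cv2.minAreaRect(q[:,:2].astype(np.float32)))
P=cloud(c);im=c["image"].astype(int);r=(im[...,0]>130)&(im[...,1]<60)&(im[...,2]<60)&(P[...,1]<-.15)&(P[...,2]>.09)
print("red",P[r].mean(0),P[r].min(0),P[r].max(0))
m=(P[...,2]>.12)&(P[...,2]<.13)&(abs(P[...,0]-.515)<.07)&(abs(P[...,1]+.05)<.07)
v,u=np.nonzero(m);h=P[m];print("head",h.min(0),h.max(0))
B=[plane(c,233,141,.018),plane(c,320,140,.018)];print(B,np.arctan2((B[1]-B[0])[1],(B[1]-B[0])[0]))
E
```

```text
screw [ 0.51645463 -0.04385206  0.181     ] tip [ 0.51452279 -0.07984072  0.18      ]
1026 [ 0.51667441 -0.04741809  0.17920761] ((0.51640385389328, -0.04898079112172127), (0.06609578430652618, 0.01572474092245102), 87.42169189453125)
red [ 0.51045713 -0.18176006  0.10844457] [ 0.50402337 -0.18489858  0.09022811] [ 0.51776819 -0.17970016  0.11810956]
head [ 0.47095501 -0.10760643  0.1200981 ] [ 0.5849563  -0.00370261  0.12978724]
[array([0.48259445, 0.00451722, 0.018     ]), array([ 0.61440113, -0.00144377,  0.018     ])] -0.045194489992092274
```

>>> step_arm(delta_pos=[[0.12,-0.38,-0.7],[0,0,-0.7],[0,0,-0.7],[0,0,-0.7],[0,0,-0.6],[0,0,-0.1],[0,0,0]], turn=[0.05,0,0,0,0,0,0])

```text
time: 3.75
ee_pos: [0.5166, -0.0475, 0.1533]
eef_rot: [0.723, 0.69, -0.0, -0.0]
ft_force: [-0.6, 0.0, -0.0]
width: 0.0871
grip_force: 0.0
```

>>> step_arm(delta_pos=[[0,0,0],[0,0,0],[0,0,0],[0,0,0],[0,0,0],[0,0,0],[0,0,0],[0,0,0]], turn=[0,0,0,0,0,0,0,0], grip=1, newtons=30)

```text
time: 4.55
ee_pos: [0.5169, -0.048, 0.1533]
eef_rot: [0.724, 0.69, 0.0, 0.0]
ft_force: [1.3, -0.1, 0.4]
width: 0.031
grip_force: 0.0
```

>>> step_arm(delta_pos=[[0,0,0],[0,0,0],[0,0,0],[0,0,0],[0,0,0]], turn=[0,0,0,0,0])

```text
time: 5.05
ee_pos: [0.5169, -0.048, 0.1533]
eef_rot: [0.724, 0.69, 0.0, 0.0]
ft_force: [-0.1, 0.2, 0.6]
width: 0.0012
grip_force: 0.0
```

Run:
```python
from h import *
from bench import *
s=camera("side");t=camera("top");st=read_state();print(st["width"],st["grip_force"],st["ee_pos"],st["torque"])
a=cv2.resize(s["image"][125:225,210:310,::-1],(400,400),interpolation=cv2.INTER_CUBIC)
b=cv2.resize(t["image"][135:235,250:350,::-1],(400,400),interpolation=cv2.INTER_CUBIC)
cv2.imwrite("pics/c2.png",np.hstack([a,b]))
```

```text
0.00028023619836405376 0.0 [ 0.51688733 -0.0479582   0.15328524] [-0.14432729  0.08742928  0.00473948]
```

View pics/c2.png

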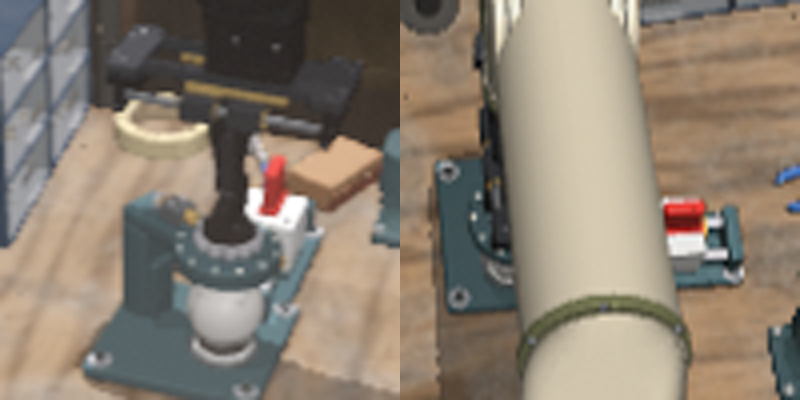

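Run:
```python
from h import *
from bench import *
s=camera("side");P=cloud(s)
for v in(155,162,168,172,176,180,183,186):
    print(v,[tuple((P[v,u]*1000).astype(int)) for u in range(260,276,2)])
w=camera("wrist");a=w["image"][100:330,130:400,::-1];cv2.imwrite("pics/w2.png",cv2.resize(a,None,fx=2,fy=2))
```

```text
155 [(np.int64(531), np.int64(-9), np.int64(259)), (np.int64(525), np.int64(-11), np.int64(259)), (np.int64(526), np.int64(-39), np.int64(244)), (np.int64(513), np.int64(-11), np.int64(261)), (np.int64(506), np.int64(-9), np.int64(264)), (np.int64(499), np.int64(-7), np.int64(265)), (np.int64(493), np.int64(-6), np.int64(268)), (np.int64(487), np.int64(-9), np.int64(267))]
162 [(np.int64(629), np.int64(-403), np.int64(-1)), (np.int64(531), np.int64(-40), np.int64(217)), (np.int64(524), np.int64(-35), np.int64(221)), (np.int64(518), np.int64(-38), np.int64(220)), (np.int64(511), np.int64(-37), np.int64(223)), (np.int64(505), np.int64(-37), np.int64(224)), (np.int64(576), np.int64(-398), np.int64(11)), (np.int64(568), np.int64(-402), np.int64(10))]
168 [(np.int64(616), np.int64(-355), np.int64(0)), (np.int64(609), np.int64(-362), np.int64(-3)), (np.int64(523), np.int64(-36), np.int64(199)), (np.int64(517), np.int64(-39), np.int64(198)), (np.int64(511), np.int64(-39), np.int64(199)), (np.int64(509), np.int64(-60), np.int64(187)), (np.int64(569), np.int64(-372), np.int64(-1)), (np.int64(
[... 1237 characters left out ...]
(523), np.int64(-17), np.int64(153)), (np.int64(516), np.int64(-17), np.int64(155)), (np.int64(510), np.int64(-17), np.int64(156)), (np.int64(507), np.int64(-34), np.int64(146)), (np.int64(502), np.int64(-41), np.int64(142)), (np.int64(495), np.int64(-41), np.int64(144)), (np.int64(491), np.int64(-54), np.int64(136))]
186 [(np.int64(531), np.int64(-23), np.int64(136)), (np.int64(524), np.int64(-21), np.int64(139)), (np.int64(518), np.int64(-25), np.int64(137)), (np.int64(511), np.int64(-22), np.int64(141)), (np.int64(506), np.int64(-31), np.int64(136)), (np.int64(499), np.int64(-31), np.int64(137)), (np.int64(494), np.int64(-40), np.int64(133)), (np.int64(488), np.int64(-40), np.int64(134))]
```

View pics/w2.png

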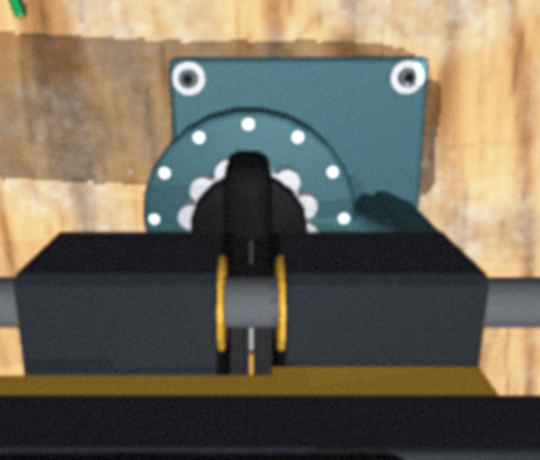

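The wrist crop shows the fingers closed about the bar (rings at x=222 and 282), but the reported width is 0. I'll measure the true opening.

Run:
```python
from h import *
from bench import *
w=camera("wrist");np.savez("w2.npz",**w)
print(read_state()["width"],read_state()["grip_force"])
for n,v in(("w1.npz",250),("w2.npz",250),("w1.npz",225),("w2.npz",225),("w2.npz",275)):
    c=np.load(n);P=cloud(c);z=c["z_map"][v];im=c["image"][v].astype(int)
    # run-length of depth segments
    e=[0]+list(np.nonzero(abs(np.diff(z))>.004)[0]+1)+[512]
    print(n,v,[(a,b,round(float(np.median(z[a:b])),3),round(float(P[v,a:b,0].min()),3),round(float(P[v,a:b,0].max()),3),round(float(np.median(P[v,a:b,2])),3)) for a,b in zip(e,e[1:]) if b-a>3])
```

```text
-3.897384991192782e-06 0.0
w1.npz 250 [(0, np.int64(90), 0.075, 0.444, 0.468, 0.364), (np.int64(91), np.int64(145), 0.082, 0.468, 0.482, 0.358), (np.int64(146), np.int64(510), 0.082, 0.483, 0.587, 0.358)]
w2.npz 250 [(0, np.int64(60), 0.082, 0.44, 0.459, 0.271), (np.int64(61), np.int64(79), 0.082, 0.46, 0.465, 0.271), (np.int64(80), np.int64(138), 0.082, 0.466, 0.483, 0.271), (np.int64(138), np.int64(374), 0.075, 0.486, 0.552, 0.277), (np.int64(374), 512, 0.082, 0.555, 0.597, 0.271)]
w1.npz 225 [(0, np.int64(4), 0.085, 0.435, 0.437, 0.353), (np.int64(5), np.int64(118), 0.083, 0.436, 0.469, 0.355), (np.int64(122), np.int64(129), 1.261, -0.131, -0.106, -0.75), (np.int64(129), np.int64(133), 1.261, -0.099, -0.086, -0.749), (np.int64(138), np.int64(144), 1.263, -0.059, -0.036, -0.751), (np.int64(144), np.int64(165), 0.461, 0.318, 0.353, 0.0), (np.int64(165), np.int64(180), 0.156, 0.463, 0.47, 0.287), (np.int64(181), np.int64(188), 0.163, 0.471, 0.471, 0.28), (np.int64(188), np.int64(212), 0.461, 0.393, 0.432, 0.0), (np.int64(213), np.int64(229), 0.461, 0.436, 0.462, 0.0), (np.int64(232),
[... 1948 characters left out ...]
9), np.int64(94), 1.229, -0.268, -0.255, -0.751), (np.int64(99), np.int64(103), 1.232, -0.228, -0.21, -0.753), (np.int64(105), np.int64(114), 1.229, -0.198, -0.164, -0.751), (np.int64(114), np.int64(122), 1.228, -0.156, -0.122, -0.75), (np.int64(122), np.int64(141), 0.387, 0.318, 0.345, 0.001), (np.int64(141), np.int64(239), 0.077, 0.485, 0.514, 0.277), (np.int64(245), np.int64(267), 0.127, 0.512, 0.522, 0.233), (np.int64(273), np.int64(371), 0.077, 0.524, 0.551, 0.277), (np.int64(373), np.int64(429), 0.387, 0.68, 0.76, -0.0), (np.int64(429), np.int64(439), 0.376, 0.759, 0.76, 0.011), (np.int64(439), np.int64(462), 0.343, 0.758, 0.761, 0.04), (np.int64(462), 512, 0.092, 0.596, 0.598, 0.264)]
```

Run:
```python
from h import *
from bench import *
c=np.load("w1.npz");P=cloud(c)
for a in(.462,.472),(.556,.569):
    m=(P[...,0]>a[0])&(P[...,0]<a[1])&(P[...,2]>.19)&(P[...,2]<.33)&(P[...,1]<-.0)
    q=P[m];print(len(q),q.min(0).round(3),q.max(0).round(3),np.percentile(q[:,2],[1,5,50]).round(3)); v,u=np.nonzero(m);print(u.min(),u.max(),v.min(),v.max())
s=camera("side");P=cloud(s)
q=P[(abs(P[...,0]-.517)<.035)&(P[...,1]<-.0)&(P[...,1]>-.1)&(P[...,2]>.14)&(P[...,2]<.23)]
for z in np.arange(.14,.23,.006):
    b=q[abs(q[:,2]-z)<.003]
    if len(b):print(z.round(3),len(b),b[:,0].min().round(3),b[:,0].max().round(3),np.sort(b[:,1]).round(3)[-6:])
```

```text
1345 [ 0.462 -0.048  0.27 ] [ 0.472 -0.025  0.33 ] [0.271 0.275 0.316]
141 188 216 296
1222 [ 0.557 -0.052  0.27 ] [ 0.569 -0.03   0.33 ] [0.271 0.274 0.311]
323 369 216 286
0.14 17 0.491 0.537 [-0.034 -0.034 -0.03  -0.03  -0.029 -0.024]
0.146 32 0.494 0.538 [-0.034 -0.031 -0.03  -0.018 -0.018 -0.016]
0.152 16 0.508 0.523 [-0.019 -0.018 -0.018 -0.018 -0.016 -0.016]
0.158 14 0.508 0.524 [-0.019 -0.018 -0.017 -0.017 -0.015 -0.015]
0.164 13 0.508 0.525 [-0.02  -0.019 -0.018 -0.018 -0.015 -0.015]
0.17 14 0.509 0.525 [-0.02  -0.017 -0.016 -0.016 -0.015 -0.015]
0.176 24 0.508 0.525 [-0.017 -0.017 -0.017 -0.015 -0.015 -0.013]
0.182 19 0.509 0.526 [-0.023 -0.021 -0.02  -0.018 -0.016 -0.014]
0.188 11 0.509 0.527 [-0.038 -0.038 -0.036 -0.035 -0.035 -0.034]
0.194 12 0.509 0.527 [-0.037 -0.037 -0.037 -0.036 -0.035 -0.034]
0.2 16 0.508 0.527 [-0.037 -0.036 -0.034 -0.034 -0.034 -0.032]
0.206 13 0.509 0.528 [-0.039 -0.037 -0.036 -0.036 -0.035 -0.034]
0.212 8 0.507 0.528 [-0.041 -0.04  -0.039 -0.039 -0.038 -0.034]
0.218 15 0.506 0.531 [-0.037 -0.037 -0.036 -0.036 -0.034 -0.032]
0.224 14 0.504 0.531 [-0.035 -0.035 -0.035 -0.035 -0.034 -0.033]
```

Camera depth puts the fingertips about 30 mm higher than the reported TCP, so they closed just above the bar. I'll open partway, go down in small steps and check again.

>>> step_arm(delta_pos=[[0,0,0],[0,0,0],[0,0,0],[0,0,0],[0,0,0],[0,0,0],[0,0,-0.2],[0,0,-0.2],[0,0,-0.2],[0,0,0]], turn=[0,0,0,0,0,0,0,0,0,0], grip=0.4)

```text
time: 6.35
ee_pos: [0.5163, -0.048, 0.1373]
eef_rot: [0.724, 0.69, -0.001, -0.0]
ft_force: [0.1, 0.4, 0.2]
width: 0.0516
grip_force: 0.0
```

Run:
```python
from h import *
from bench import *
print(read_state()["width"],read_state()["ee_pos"])
for n in("wrist","side"):
    c=camera(n);P=cloud(c)
    # finger columns: x outside bar
    for a in(.478,.503),(.53,.56):
        m=(P[...,0]>a[0])&(P[...,0]<a[1])&(P[...,1]<-.03)&(P[...,1]>-.065)&(P[...,2]>.135)&(P[...,2]<.23)
        q=P[m];print(n,len(q), q[:,2].min().round(3) if len(q) else'')
        if len(q):print(np.histogram(q[:,2],np.arange(.135,.235,.006))[0])
```

```text
0.05155164993857457 [ 0.51627188 -0.04795271  0.13729293]
wrist 1651 0.135
[227 391   0   0   0  49  81  79  84  98  80  29  49 302  86  96]
wrist 1737 0.135
[288 417   0   0   0  50  80  79  88  99  77  30  49 300  89  91]
side 93 0.136
[15 15  0  0  0  2  8  5  6  7  5 10  6 10  3  1]
side 99 0.136
[12  7  0  0  0  4  6  4  8  9  5  9  9 12  9  5]
```

Confirmed: both cameras put the fingertips at z≈0.166 against a reported 0.137. 12.5 mm further down, then close.

>>> step_arm(delta_pos=[[0,0,-0.25],[0,0,-0.25],[0,0,0]], turn=[0,0,0])

```text
time: 6.75
ee_pos: [0.5162, -0.0479, 0.1247]
eef_rot: [0.724, 0.69, -0.001, -0.0]
ft_force: [-0.1, 0.2, -0.8]
width: 0.0521
grip_force: 0.0
```

>>> step_arm(delta_pos=[[0,0,0],[0,0,0],[0,0,0],[0,0,0],[0,0,0],[0,0,0],[0,0,0],[0,0,0],[0,0,0]], turn=[0,0,0,0,0,0,0,0,0], grip=1, newtons=30)

```text
time: 7.65
ee_pos: [0.516, -0.0479, 0.1258]
eef_rot: [0.724, 0.69, -0.0, -0.001]
ft_force: [-5.5, 0.6, 5.3]
width: 0.0157
grip_force: 30.0
```

>>> step_arm(delta_pos=[[0,0,0],[0,0,0],[0,0,0],[0,0,0],[0,0,0]], turn=[-0.8,-0.8,-0.8,-0.8,-0.8])

```text
time: 8.15
ee_pos: [0.5171, -0.0482, 0.1258]
eef_rot: [0.868, 0.496, 0.0, 0.0]
ft_force: [1.4, -1.2, -1.7]
width: 0.0157
grip_force: 30.0
```

```bash
python3 -c "
from bench import *
s=read_state();print(s['joint_positions'].round(3),s['torque'],s['ft_force'],s['eef_rot'])"
```

```text
[-0.607  0.162  0.676  1.858 -0.11   1.159 -0.425] [-0.27687579 -0.29816895 -0.05726635] [ 1.39940848 -1.21921592 -1.68303115] [8.68056259e-01 4.96465692e-01 2.19206082e-04 3.15750974e-04]
```

>>> step_arm(delta_pos=[[0,0,0],[0,0,0],[0,0,0],[0,0,0],[0,0,0],[0,0,0],[0,0,0],[0,0,0],[0,0,0],[0,0,0],[0,0,0],[0,0,0]], turn=[-0.8,-0.8,-0.8,-0.8,-0.8,-0.8,-0.8,-0.8,-0.8,-0.8,-0.8,-0.8])

```text
time: 9.35
ee_pos: [0.5184, -0.0506, 0.1259]
eef_rot: [0.998, -0.057, 0.002, 0.002]
ft_force: [8.0, -12.9, -8.8]
width: 0.0158
grip_force: 30.1
```

>>> step_arm(delta_pos=[[0,0,0],[0,0,0],[0,0,0],[0,0,0],[0,0,0],[0,0,0],[0,0,0],[0,0,0]], turn=[-0.8,-0.8,-0.8,-0.8,-0.65,0,0,0])

```text
time: 10.15
ee_pos: [0.518, -0.0518, 0.1259]
eef_rot: [0.959, -0.283, 0.002, 0.002]
ft_force: [8.0, -12.6, -7.5]
width: 0.0157
grip_force: 30.0
```

```bash
python3 -c "
from bench import *
import numpy as np
s=read_state();print(s['joint_positions'].round(3),s['torque'],s['ft_force'],np.degrees(2*np.arctan2(s['eef_rot'][1],s['eef_rot'][0])))"
```

```text
[-0.767  0.185  0.866  1.863 -0.149  1.158 -1.995] [-2.54217104 -1.54856192  0.03927096] [  7.95595024 -12.64584816  -7.51317776] -32.88300721809538
```

>>> step_arm(delta_pos=[[0,0,0],[0,0,0],[0,0,0],[0,0,0],[0,0,0],[0,0,0],[0,0,0]], turn=[0,0,0,0,0,0,0], grip=0.4)

```text
time: 10.85
ee_pos: [0.5169, -0.0479, 0.1258]
eef_rot: [0.96, -0.281, -0.0, 0.0]
ft_force: [0.6, 0.2, 1.3]
width: 0.0515
grip_force: 0.0
```

>>> step_arm(delta_pos=[[0,0,0.5],[0,0,0.8],[0,0,0.9],[0,0,0.5],[0,0,0]], turn=[0,0,0,0,0])

```text
time: 11.35
ee_pos: [0.518, -0.048, 0.1952]
eef_rot: [0.96, -0.281, 0.001, -0.001]
ft_force: [-0.4, -1.2, 0.1]
width: 0.0524
grip_force: 0.0
```

Run:
```python
from h import *
from bench import *
for n in("side","top","wrist"):
    c=camera(n);np.savez(n+"3.npz",**c);q=dark_bar(c,.168,.186);print(n,len(q))
    if len(q)>20:
        print(q.mean(0).round(4),cv2.minAreaRect(q[:,:2].astype(np.float32)))
        d=q[:,:2]-q[:,:2].mean(0);w,e=np.linalg.eigh(d.T@d);print(np.degrees(np.arctan2(*e[::-1,1])))
print(read_state()["ee_pos"])
w=np.load("wrist3.npz")["image"][:,:,::-1];s=np.load("side3.npz")["image"][125:225,210:310,::-1]
cv2.imwrite("pics/c3.png",np.hstack([w[:,:400],cv2.resize(s,(384,384))]))
```

```text
side 93
[ 0.5155 -0.0441  0.1759] ((0.5153250694274902, -0.04716305434703827), (0.01900884136557579, 0.06794050335884094), 58.79454040527344)
149.2909551272532
top 6
wrist 1378
[ 0.5218 -0.0538  0.1794] ((0.5202665328979492, -0.052687183022499084), (0.015526990406215191, 0.05938532203435898), 58.001407623291016)
148.01054739903213
[ 0.51643154 -0.04786398  0.19252403]
```

View pics/c3.png

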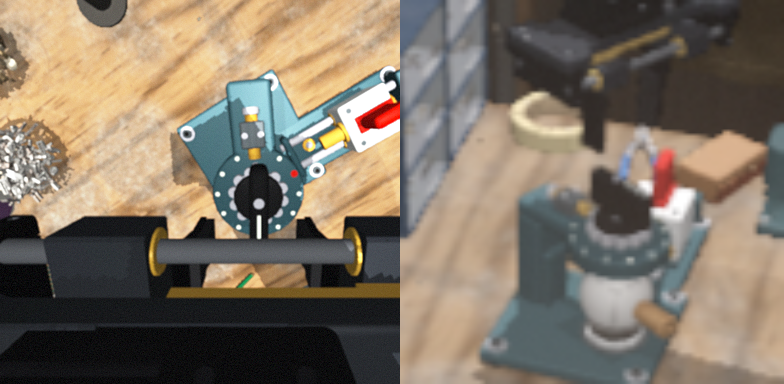

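The wrist view shows the pointer now at the 120° position (bar axis went 87.4° → 148°). The side crop shows the leg at (655,318), clear of the guide. Now to the guide grip.

>>> step_arm(delta_pos=[[0,0,0],[0,0,0],[0,0,0],[0,0,0],[0,0,0],[0,0,0],[0,-0.5,0],[0,-0.5,0],[0,-0.5,0],[0,-0.5,0],[0,-0.5,0],[0,-0.5,0]], turn=[0.97,0.97,0.97,0.97,0.97,0.97,0.97,0.97,0.97,0.97,0.97,0.97])

```text
time: 12.7
ee_pos: [0.5162, -0.1234, 0.1921]
eef_rot: [0.915, 0.404, -0.001, -0.0]
ft_force: [0.1, 0.6, 0.2]
width: 0.0521
grip_force: 0.0
```

>>> step_arm(delta_pos=[[-0.05,-0.5,0],[-0.05,-0.5,0],[-0.05,-0.5,0],[-0.05,-0.5,0],[-0.05,-0.5,0],[-0.03,-0.6,0],[0,0,-0.8],[0,0,-0.8],[0,0,0]], turn=[0.97,0.97,0.97,0.97,0.97,0.97,0,0,0])

```text
time: 13.6
ee_pos: [0.5078, -0.1999, 0.1501]
eef_rot: [0.723, 0.69, -0.002, -0.002]
ft_force: [0.2, 0.9, 0.4]
width: 0.0525
grip_force: 0.0
```

Run:
```python
from h import *
from bench import *
st=read_state();print(st["ee_pos"],np.degrees(2*np.arctan2(st['eef_rot'][1],st['eef_rot'][0])),st["width"],st["joint_positions"].round(2))
for n in("side","wrist"):
    c=camera(n);P=cloud(c);im=c["image"].astype(int)
    r=(im[...,0]>110)&(im[...,1]<60)&(im[...,2]<60)&(P[...,1]<-.13)&(P[...,1]>-.26)&(P[...,2]>.08)&(abs(P[...,0]-.51)<.03)
    q=P[r];print(n,len(q),q.min(0).round(3) if len(q) else '',q.max(0).round(3) if len(q) else '')
    for a in(.46,.495),(.525,.56):
        m=(P[...,0]>a[0])&(P[...,0]<a[1])&(P[...,1]<-.17)&(P[...,1]>-.24)&(P[...,2]>.13)&(P[...,2]<.22)
        q=P[m];print(len(q),q.min(0).round(3) if len(q) else'',q.max(0).round(3) if len(q) else '')
```

```text
[ 0.50781845 -0.19987614  0.15011814] 87.32558236064823 0.05247847399430017 [-0.39  0.23  0.79  1.76 -0.17  1.23  0.4 ]
side 7 [ 0.503 -0.211  0.086] [ 0.505 -0.19   0.107]
34 [ 0.471 -0.208  0.182] [ 0.484 -0.181  0.218]
44 [ 0.534 -0.212  0.182] [ 0.547 -0.187  0.219]
wrist 812 [ 0.5  -0.22  0.08] [ 0.518 -0.132  0.344]
485 [ 0.473 -0.209  0.181] [ 0.484 -0.187  0.22 ]
490 [ 0.535 -0.211  0.181] [ 0.547 -0.19   0.22 ]
```

>>> step_arm(delta_pos=[[0.04,0,-0.7],[0,0,-0.7],[0,0,-0.7],[0,0,-0.7],[0,0,-0.45],[0,0,-0.2],[0,0,0]], turn=[0,0,0,0,0,0,0])

```text
time: 14.4
ee_pos: [0.5109, -0.2005, 0.0671]
eef_rot: [0.723, 0.691, -0.0, -0.0]
ft_force: [0.3, 0.6, 0.0]
width: 0.0523
grip_force: 0.0
```

>>> step_arm(delta_pos=[[0,0,0],[0,0,0],[0,0,0],[0,0,0],[0,0,0],[0,0,0],[0,0,0],[0,0,0]], turn=[0,0,0,0,0,0,0,0], grip=1, newtons=30)

```text
time: 15.2
ee_pos: [0.5096, -0.2006, 0.067]
eef_rot: [0.723, 0.69, -0.001, -0.001]
ft_force: [-5.7, 1.4, 5.8]
width: 0.0137
grip_force: 30.0
```

>>> step_arm(delta_pos=[[0.009,0.2,0],[0.018,0.4,0],[0.018,0.4,0],[0.018,0.4,0],[0.009,0.2,0],[0,0,0]], turn=[0,0,0,0,0,0])

```text
time: 15.8
ee_pos: [0.5113, -0.1603, 0.067]
eef_rot: [0.723, 0.691, -0.001, -0.001]
ft_force: [-7.2, 1.0, 7.2]
width: 0.0136
grip_force: 30.0
```

>>> step_arm(delta_pos=[[0.009,0.2,0],[0.009,0.2,0],[0.009,0.2,0],[0,0,0],[0,0,0]], turn=[0,0,0,0,0])

```text
time: 16.3
ee_pos: [0.5117, -0.1508, 0.0671]
eef_rot: [0.725, 0.689, -0.002, 0.002]
ft_force: [-3.9, -17.7, -0.4]
width: 0.0136
grip_force: 30.0
```

>>> step_arm(delta_pos=[[0.004,0.1,0],[0,0,0],[0,0,0]], turn=[0,0,0])

```text
time: 16.6
ee_pos: [0.5117, -0.1507, 0.0671]
eef_rot: [0.725, 0.688, -0.003, 0.003]
ft_force: [-2.5, -25.3, -4.5]
width: 0.0138
grip_force: 30.0
```

Run:
```python
from h import *
from bench import *
for n in("side","top","wrist"):
    c=camera(n);np.savez(n+"4.npz",**c);P=cloud(c);im=c["image"].astype(int)
    r=(im[...,0]>110)&(im[...,1]<70)&(im[...,2]<70)&(P[...,1]<-.1)&(P[...,1]>-.26)&(P[...,2]>.08)&(P[...,2]<.125)&(abs(P[...,0]-.51)<.03)
    q=P[r];print(n,len(q),q.min(0).round(3) if len(q) else '',q.max(0).round(3) if len(q) else '')
    w=(im.min(-1)>140)&(P[...,2]>.068)&(P[...,2]<.082)&(P[...,1]<-.08)&(P[...,1]>-.26)&(abs(P[...,0]-.51)<.05)
    q=P[w];print("carriage",len(q),q.min(0).round(3) if len(q) else '',q.max(0).round(3) if len(q) else '')
    q0=dark_bar(c,.168,.186);
    if len(q0)>20:print("bar",cv2.minAreaRect(q0[:,:2].astype(np.float32)))
w=np.load("wrist4.npz")["image"][:,60:460,::-1];s=np.load("side4.npz")["image"][125:225,210:310,::-1]
cv2.imwrite("pics/c4.png",np.hstack([w,cv2.resize(s,(384,384),interpolation=cv2.INTER_CUBIC)]))
c=np.load("top0.npz");P=cloud(c);im=c["image"].astype(int)
w=(im.min(-1)>140)&(P[...,2]>.068)&(P[...,2]<.082)&(P[...,1]<-.08)&(P[...,1]>-.26)&(abs(P[...,0]-.51)<.05);print("carr0",P[w].min(0),P[w].max(0))
```

```text
side 10 [ 0.503 -0.16   0.082] [ 0.515 -0.136  0.124]
carriage 18 [ 0.485 -0.171  0.069] [ 0.499 -0.142  0.078]
bar ((0.510252833366394, -0.07983788847923279), (0.09113318473100662, 0.08129337430000305), 67.81548309326172)
top 0  
carriage 0  
bar ((0.5134883522987366, -0.051241837441921234), (0.016351211816072464, 0.06629480421543121), 57.58114242553711)
wrist 1328 [ 0.503 -0.167  0.08 ] [ 0.521 -0.128  0.123]
carriage 2780 [ 0.485 -0.159  0.068] [ 0.541 -0.115  0.082]
bar ((0.5119235515594482, -0.08285040408372879), (0.07305678725242615, 0.05671193078160286), 73.73434448242188)
carr0 [ 0.479633   -0.22289603  0.06807019] [ 0.53885788 -0.16811853  0.08153608]
```

View pics/c4.png

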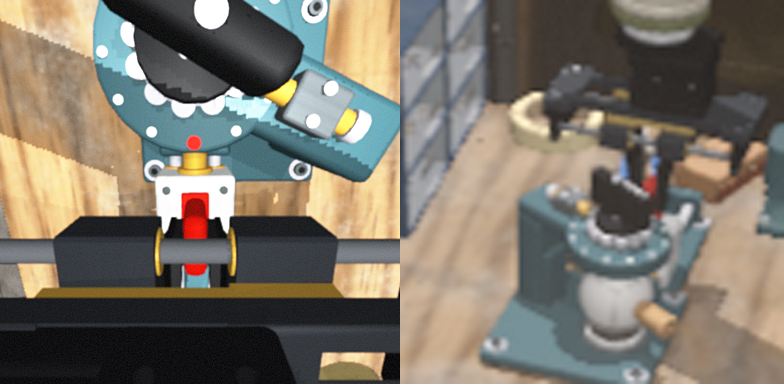

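The wrist view shows the guide right at the globe: the grip's front end is at y≈-0.128, where home predicts -0.1295. It is stopped hard. I'll relax the push, let go, back off and verify.

>>> step_arm(delta_pos=[[-0.004,-0.1,0],[-0.004,-0.1,0],[-0.004,-0.1,0],[0,0,0]], turn=[0,0,0,0])

```text
time: 17.15
ee_pos: [0.5117, -0.1509, 0.067]
eef_rot: [0.724, 0.69, -0.001, -0.001]
ft_force: [-8.4, 0.1, 7.3]
width: 0.0133
grip_force: 30.0
```

>>> step_arm(delta_pos=[[0,0,0],[0,0,0],[0,0,0],[0,0,0],[0,0,0],[0,0,0],[0,0,0]], turn=[0,0,0,0,0,0,0], grip=0.4)

```text
time: 17.85
ee_pos: [0.5132, -0.1504, 0.067]
eef_rot: [0.723, 0.691, 0.0, 0.0]
ft_force: [-0.2, 0.1, 0.1]
width: 0.0513
grip_force: 0.0
```

>>> step_arm(delta_pos=[[0,0,0.5],[0,0,0.8],[0,0,0.9],[0,0,0.9],[0,0,0.9],[0,0,0.5],[0,0,0]], turn=[0,0,0,0,0,0,0])

```text
time: 18.55
ee_pos: [0.5141, -0.1507, 0.1814]
eef_rot: [0.723, 0.69, 0.001, 0.001]
ft_force: [0.6, -0.3, -1.9]
width: 0.0521
grip_force: 0.0
```

Run:
```python
from h import *
from bench import *
f=lambda q:(len(q),q.min(0).round(4),q.max(0).round(4),np.median(q,0).round(4)) if len(q) else 0
for n in("side","top","wrist"):
    c=camera(n);P=cloud(c);im=c["image"].astype(int)
    def ms(P,im):
        r=(im[...,0]>110)&(im[...,1]<70)&(im[...,2]<70)&(P[...,1]<-.1)&(P[...,1]>-.26)&(P[...,2]>.08)&(P[...,2]<.125)&(abs(P[...,0]-.51)<.03)
        print(n,"red",f(P[r]))
        b=(P[...,2]>.074)&(P[...,2]<.08)&(P[...,1]<-.08)&(P[...,1]>-.26)&(abs(P[...,0]-.51)<.05)
        print("carr",f(P[b]))
    ms(P,im)
    if n!="wrist":
        o=np.load(n+"0.npz");ms(cloud(o),o["image"].astype(int))
    q=dark_bar(c,.168,.186)
    if len(q)>20:print("bar",cv2.minAreaRect(q[:,:2].astype(np.float32)))
w=c["image"][:,60:460,::-1];s=camera("side")["image"][125:225,210:310,::-1]
cv2.imwrite("pics/c5.png",np.hstack([w,cv2.resize(s,(384,384),interpolation=cv2.INTER_CUBIC)]))
```

```text
side red (13, array([ 0.503 , -0.1694,  0.0801]), array([ 0.51  , -0.1417,  0.1209]), array([ 0.5063, -0.1526,  0.1062]))
carr (15, array([ 0.4844, -0.1704,  0.0741]), array([ 0.5014, -0.1345,  0.0799]), array([ 0.4892, -0.1583,  0.0768]))
side red (41, array([ 0.5021, -0.2103,  0.0803]), array([ 0.5138, -0.1734,  0.1171]), array([ 0.5053, -0.1848,  0.0971]))
carr (79, array([ 0.4835, -0.2209,  0.0744]), array([ 0.5344, -0.1622,  0.0796]), array([ 0.5007, -0.1875,  0.077 ]))
bar ((0.5162751078605652, -0.046800997108221054), (0.019707700237631798, 0.06663946062326431), 61.4014778137207)
top red 0
carr (15, array([ 0.5031, -0.1267,  0.0742]), array([ 0.5385, -0.0969,  0.0792]), array([ 0.5153, -0.1203,  0.0759]))
top red (36, array([ 0.5   , -0.2178,  0.0806]), array([ 0.5167, -0.1815,  0.124 ]), array([ 0.5047, -0.1998,  0.1129]))
carr (83, array([ 0.4796, -0.2279,  0.074 ]), array([ 0.5371, -0.0968,  0.0799]), array([ 0.4998, -0.1884,  0.0763]))
bar ((0.5149447917938232, -0.05271340534090996), (0.016109488904476166, 0.06962864100933075), 59.374691009521484)
wrist red (631, array([ 0.5032, -0.1694,  0.0801]), array([ 0.5206, -0.1294,  0.123 ]), array([ 0.5124, -0.1435,  0.1199]))
carr (1761, array([ 0.4839, -0.1726,  0.074 ]), array([ 0.5409, -0.1128,  0.08  ]), array([ 0.5136, -0.1384,  0.0771]))
bar ((0.5165830254554749, -0.04990627244114876), (0.016294380649924278, 0.0675472840666771), 57.37816619873047)
```

View pics/c5.png

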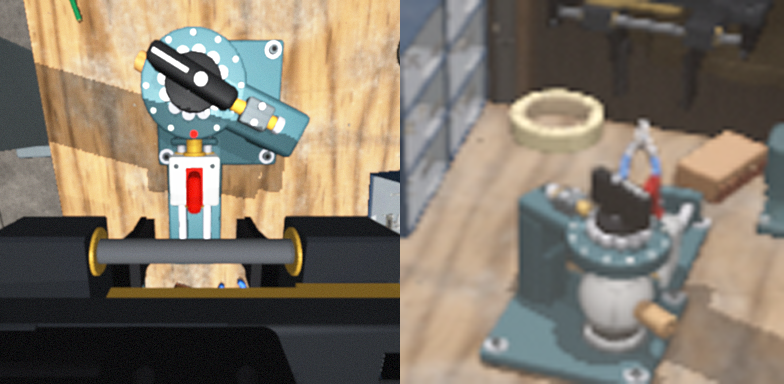

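The final view shows the knob turned 120° with its pointer to the upper left. The guide is against the globe: grip mid y=-0.149, 99.5 mm from the axis. The gripper is clear of everything.

```bash
python3 -c "
from bench import *
print(close_job())"
```

```text
the job is handed in; nothing more can be done
None
```

The job is handed in: the knob is turned four clicks clockwise (measured 120°), and the drill guide is slid up to its stop at the home position (grip 99.5 mm from the spindle axis against 100 mm) and released, though the click itself was inferred from position and the hard stop.

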